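# Make up two block-printing kits

### The arm

A 6-joint arm with a two-finger parallel gripper is mounted at the origin on a cart in front of the work surface, level with it; the furniture and walls round the work are solid. World frame = base frame: x ahead of the robot, y to its left, z up, the work surface at z = 0. Lengths are in m, angles in rad, forces in N, time in s.
With the tool pointing down it reaches from about 0.35 to 0.925 m from the base axis. Payload 6.4 kg.
Tool frame: the origin (TCP) lies where the fingers leave the gripper's body, on its centre line; the fingertips stand 97 mm ahead of it and the grasp point (between the pads) lies 78 mm ahead of it; z points along the fingers, y is the line along which they close (so a half turn about z gives the same grasp; the last joint's range is limited). The gripper opens to 94 mm and grips with 3 to 60 N. Pads are 16 mm wide; open, the fingers measure 119 mm over their backs; the gripper's body (75 mm by 177 mm) begins 78 mm behind the grasp point.
Start: joints at [-1.317, 0.245, 1.558, -0, 1.339, -0.174], TCP at [0.27, -0.591, 0.303] pointing down, gripper open.
Joint ranges: [-3.13, 3.13], [-1.02, 2.26], [0.13, 2.54], [-0.95, 4.09], [0.21, 2.88], [-2.74, 2.74]. Speed limits (rad/s): [2.57, 2.57, 3.14, 3.14, 3.14, 3.14].

### API

Orientations are given as a 3x3 rotation matrix whose columns are the frame's x, y, z axes.
In Python, from workcell import read_state, optics, ctrl gives the robot as it stands.
- The arm moves only by the tool arm_command, never from a script. Its argument "rows" is a list of rows, each a list of 7 numbers: the shift along the tool's x, y, z scaled (see below), then the turn, a rotation vector about the tool's x, y, z scaled (see below), then the opening, from 0 (shut) to 1 (fully open). A call has 1 to 12 rows; each row shifts and turns the commanded pose from where the row before left it, along the tool's axes as they then stand; what a row does not reach is not made up. The controller multiplies each number of a shift by 10 cm and each number of a turn by pi rad. A row lasts 1/12 s, in which the tool goes at most 41.7 mm and 7.16 degrees, less where a joint would pass 70% of its speed; a pose out of reach is approached as far as the arm can. A call with a number of a shift or a turn outside -1 to 1 is refused whole. A call with a gripper value outside its range is refused whole. The fingers move at their own pace and stop on an object; "newtons" is the grip in N (left out, the last holds). Time passes only in rows, so rows that do not move let the fingers close. It gives the time, the measured TCP pose, the force, the opening and the grip force at its end, in the units of the state.
- read_state(): the state, without advancing time (a new reading comes with each control period).
- optics.snapshot(name): name is "scene" or "top" or "wrist"; returns a dict with "frame" (400x640x3 uint8, blue, green, red), "mtx" (3x3 intrinsics, pixels), "R" (3x3) and "t" (3): a world point X has camera coordinates R X + t. Camera axes: x right, y down, z forward; pixel columns grow to the right and rows downward; lengths in m; the calibration is good to about 2 mm. A picture is of the moment at which its call begins. There is no depth.
- ctrl.hand_in(): hands the job in; it is judged then, once.
The state is a dict: "t": time; "joint_pos": joint angles; "qd": joint speeds; "joint_torque": joint torques, N m; "position": TCP position; "eef_rot": TCP orientation; "contact_force": force on the tool from outside, world axes, zero at the start; "wrist_torque": the same for the moment, N m; "finger_gap": opening from 0.0 (shut) to 1.0 (fully open); "grip_force": force on a finger pad.
Only numpy, scipy, OpenCV 4.12 (cv2) and the standard library are available. Lean on these libraries where they do the work, as an engineer would, in place of code of your own. Each camera call takes 0.05 s, during which the arm holds its last target. There are 200 camera calls.

### The job

Make up two printing kits from the stock on the table. The long three-pocket tray gets one printing block, the slim spice jar and the dropper bottle; the short two-pocket tray gets the other printing block and the wide jar. Set each thing down, without dropping it, so that it stands upright on the floor of the pocket that fits it, and leave the glass cup, the low pot and the tape roll where they are.

Things in the scene. Friction and masses are not known exactly. Their poses are not given: they have to be found in the camera images.
- block_one: carved wooden printing block, brown: rectangular plate 50 x 62 mm (x, y) on four short feet, its top at 28 mm, with a round turned grip 28 mm across in the middle from 28 up to 68 mm, 68 mm tall over all. Origin: centre of the underside, z up, y along the 62 mm side. The two blocks in front of the robot are alike and interchangeable (those at the far table edge are room decor).
- block_two: carved wooden printing block, brown: rectangular plate 50 x 62 mm (x, y) on four short feet, its top at 28 mm, with a round turned grip 28 mm across in the middle from 28 up to 68 mm, 68 mm tall over all. Origin: centre of the underside, z up, y along the 62 mm side. The two blocks in front of the robot are alike and interchangeable (those at the far table edge are room decor).
- spice_jar: slim spice jar with a dark cap (pale speckled top), round, upright, 44 mm in diameter and 96 mm tall. Origin: centre of the underside, z up.
- dropper_bottle: small brown dropper bottle, round, upright, 102 mm tall: body 33 mm in diameter up to 65 mm, shoulder and collar 24 mm to 77 mm, thin 13 mm rubber bulb on top. Origin: centre of the underside, z up. Grip it by the body.
- wide_jar: wide jar with a black lid, round, upright, body 60 mm in diameter, lid 63 mm (from 83 mm up), 94 mm tall. Origin: centre of the underside, z up.
- long_tray: long kit tray, pale wooden slab 100 x 216 x 28 mm (x, y, z), three pockets 16 mm deep (floors 12 mm above the table); fixed. Origin: centre of underside, y along the tray. Pocket centres (x = 0): y = +65 mm rectangular, 78 mm (x) by 66 mm (y), block with 62 mm side along tray x; y = -8 mm round, diameter 60 mm, spice jar; y = -73 mm round, diameter 50 mm, dropper bottle.
- short_tray: short kit tray, pale wooden slab 100 x 176 x 28 mm (x, y, z), two pockets 16 mm deep (floors 12 mm above the table); fixed. Origin: centre of underside, y along the tray. Pocket centres (x = 0): y = +45 mm rectangular, 78 mm (x) by 66 mm (y), block with 62 mm side along tray x; y = -38 mm round, diameter 80 mm, wide jar.
- glass_cup: bystander: clear glass cup with a waist, 62 mm in diameter, 86 mm tall, loose, to be left alone. Origin: centre of the underside.
- low_pot: bystander: low round pot, white and blue with a pale lid, 69 mm in diameter, 41 mm tall, loose, to be left alone. Origin: centre of the underside.
- tape_roll: bystander: roll of beige tape lying flat, 97 mm in diameter, 25 mm high, loose, to be left alone. Origin: centre of the underside.
Not all that is in view belongs to the job. What is shaped like the wide_jar but orange or red is not meant.

How it is judged:
At the end, for the whole second after the job is handed in: As the goal says: each thing within 13 mm of its pocket's centre along both tray axes, underside under 16 mm above the table, upright within 0.1 rad, released, at rest (either block in either tray); glass cup, low pot and tape roll within 25 mm of their starts ((((x of block_one in the frame of long_tray between -0.013 and 0.013 m and y of block_one in the frame of long_tray between 0.052 and 0.078 m and z of block_one in the frame of long_tray below 0.016 m and angle between block_one's own z axis and vertical below 0.1 rad) and (x of block_two in the frame of short_tray between -0.013 and 0.013 m and y of block_two in the frame of short_tray between 0.032 and 0.058 m and z of block_two in the frame of short_tray below 0.016 m and angle between block_two's own z axis and vertical below 0.1 rad)) or ((x of block_two in the frame of long_tray between -0.013 and 0.013 m and y of block_two in the frame of long_tray between 0.052 and 0.078 m and z of block_two in the frame of long_tray below 0.016 m and angle between block_two's own z axis and vertical below 0.1 rad) and (x of block_one in the frame of short_tray between -0.013 and 0.013 m and y of block_one in the frame of short_tray between 0.032 and 0.058 m and z of block_one in the frame of short_tray below 0.016 m and angle between block_one's own z axis and vertical below 0.1 rad))) and x of spice_jar in the frame of long_tray between -0.013 and 0.013 m and y of spice_jar in the frame of long_tray between -0.021 and 0.005 m and z of each of spice_jar, dropper_bottle in the frame of long_tray below 0.016 m and angle between each of spice_jar, dropper_bottle, wide_jar's own z axis and vertical below 0.1 rad and x of dropper_bottle in the frame of long_tray between -0.013 and 0.013 m and y of dropper_bottle in the frame of long_tray between -0.086 and -0.06 m and x of wide_jar in the frame of short_tray between -0.013 and 0.013 m and y of wide_jar in the frame of short_tray between -0.051 and -0.025 m and z of wide_jar in the frame of short_tray below 0.016 m and linear speed of each of block_one, block_two, spice_jar, dropper_bottle, wide_jar below 0.02 m/s and contact force between the fingers and block_one below 0.05 N and contact force between the fingers and block_two below 0.05 N and contact force between the fingers and spice_jar below 0.05 N and contact force between the fingers and dropper_bottle below 0.05 N and contact force between the fingers and wide_jar below 0.05 N and distance of each of glass_cup, low_pot, tape_roll from where it was at the start of the episode below 0.025 m); the robot touches nothing.
It fails at once if one of the five stock things is dropped or knocked over (faster than 0.6 m/s while not held: a fall of about 2 cm) ((linear speed of block_one above 0.6 m/s and contact force between the fingers and block_one below 0.05 N) or (linear speed of block_two above 0.6 m/s and contact force between the fingers and block_two below 0.05 N) or (linear speed of spice_jar above 0.6 m/s and contact force between the fingers and spice_jar below 0.05 N) or (linear speed of dropper_bottle above 0.6 m/s and contact force between the fingers and dropper_bottle below 0.05 N) or (linear speed of wide_jar above 0.6 m/s and contact force between the fingers and wide_jar below 0.05 N)).
It fails at once if the glass cup, the low pot or the tape roll is moved more than 25 mm (distance of any of glass_cup, low_pot, tape_roll from where it was at the start of the episode above 0.025 m).
It also fails if it takes over 112 s, if anything falls off the work surface, if the arm or the gripper's body presses on something with over 40 N, if the wrist force passes 120 N, or if a joint passes its speed limit or range.

## Working session

There is one attempt and no reset: what is moved stays moved. The work goes in short steps, Python scripts to look and compute and a tool call to move; the robot and the scene stay as the last step left them, time stands still between calls to the robot, and variables do not carry over. Pictures are saved under pics/ and viewed, at most 14 in all, crops included, and the job is handed in when it is done.

Besides the shell and the picture viewer there is one more tool, called after ">>>" as name(argument=value, ...), one argument or row to a line, values as JSON. arm_command: Moves the arm, as the interface text tells. Shifts and turns lie within -1 to 1; 1 stands for 10 cm of shift or pi rad of turn. Its arguments: {"type":"object","properties":{"rows":{"type":"array","items":{"type":"array","items":{"type":"number"}}},"newtons":{"type":"number"}},"required":["rows"]}

```bash
mkdir -p pics; ls
python3 - <<'E'
from workcell import read_state, optics, ctrl
import cv2,numpy as np
for n in ("scene","top","wrist"):
    s=optics.snapshot(n); cv2.imwrite(f"pics/{n}0.png",s["frame"]); np.savez(f"pics/{n}0.npz",**s)
    print(n,s["mtx"].round(1).tolist(),s["R"].round(3).tolist(),s["t"].round(3).tolist())
st=read_state();print(st["t"],st["position"],st["eef_rot"],st["finger_gap"])
E
```

```text
pics
scene [[497.4, 0.0, 320.7], [0.0, 497.4, 200.2], [0.0, 0.0, 1.0]] [[-0.662, -0.749, 0.015], [-0.414, 0.349, -0.84], [0.624, -0.563, -0.542]] [0.37, 0.299, 1.193]
top [[428.8, 0.0, 316.4], [0.0, 428.8, 206.9], [0.0, 0.0, 1.0]] [[0.017, -1.0, -0.015], [-0.988, -0.014, -0.153], [0.153, 0.018, -0.988]] [0.009, 0.595, 1.167]
wrist [[280.0, 0.0, 315.4], [0.0, 280.0, 199.7], [0.0, 0.0, 1.0]] [[0.415, -0.91, -0.002], [-0.884, -0.403, 0.235], [-0.214, -0.095, -0.972]] [-0.65, -0.024, 0.391]
0.15 [ 0.26957689 -0.59112236  0.30181214] [[ 9.09896116e-01  4.14836031e-01 -3.54337070e-04]
 [ 4.14836102e-01 -9.09895081e-01  1.39616608e-03]
 [ 2.56770438e-04 -1.41735790e-03 -9.99998963e-01]] 0.9965880944162264
```

View pics/top0.png

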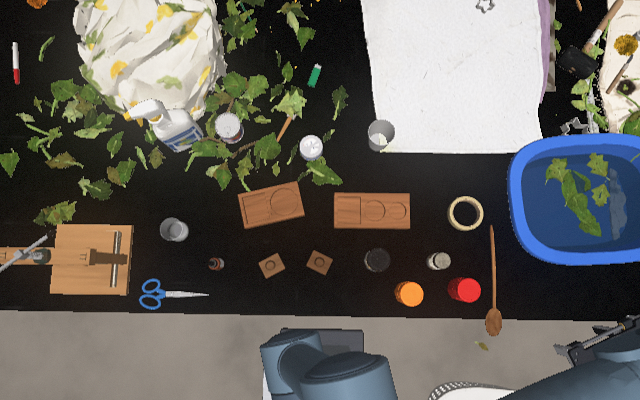

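View pics/scene0.png

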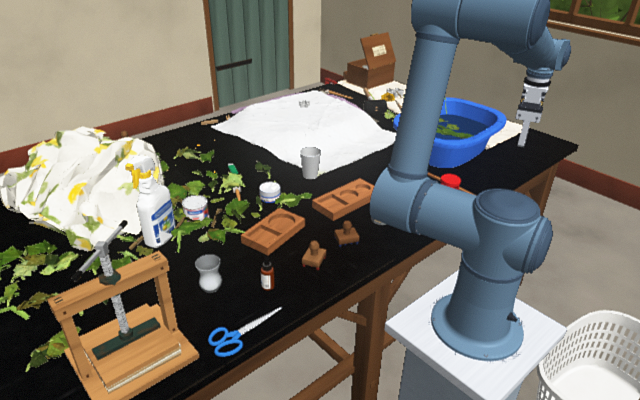

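The top view shows the glass cup at (173,230), the dropper at (216,264), and the blocks at (271,265) and (320,261). The short tray is at (271,204) and the long tray at (372,210). The wide jar is at (377,260), the spice jar at (438,261) and the tape at (465,213). I'll enlarge it to measure.

Run:
```python
import cv2
f=cv2.imread("pics/top0.png")
cv2.imwrite("pics/topc.png",cv2.resize(f[175:305,200:400],None,fx=4,fy=4,interpolation=cv2.INTER_CUBIC))
cv2.imwrite("pics/topd.png",cv2.resize(f[180:310,360:480],None,fx=4,fy=4,interpolation=cv2.INTER_CUBIC))
```

```text
(no output)
```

View pics/topc.png

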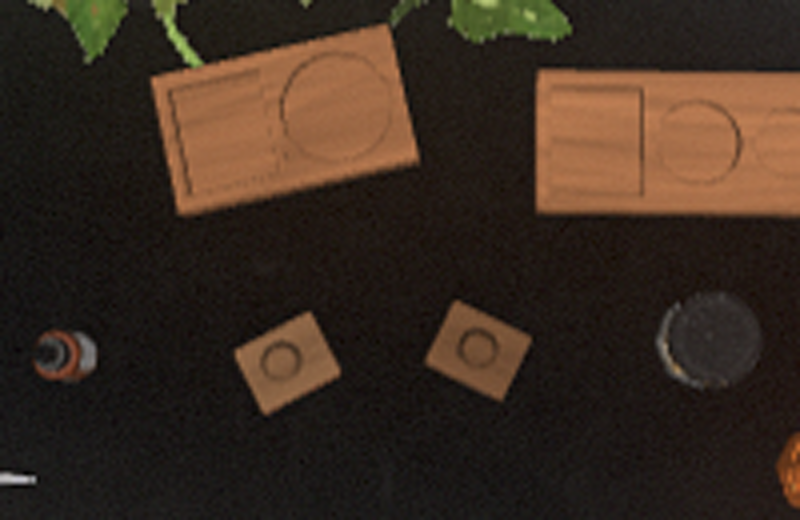

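The crop shows the trays and blocks as clean brown rectangles. The wide jar lid is a dark disc near crop (712,340), and the dropper, seen at about (65,355), leans left by parallax.

```bash
cat > h.py <<'E'
import cv2,numpy as np
from workcell import read_state, optics, ctrl
def load(n): return dict(np.load(f"pics/{n}.npz"))
def ray(s,uv,z):
    uv=np.atleast_2d(np.asarray(uv,float)); d=np.c_[uv,np.ones(len(uv))]@np.linalg.inv(s["mtx"]).T@s["R"]
    c=-s["R"].T@s["t"]; return c+d*((z-c[2])/d[:,2])[:,None]
def proj(s,X):
    p=(np.atleast_2d(X)@s["R"].T+s["t"])@s["mtx"].T; return p[:,:2]/p[:,2:]
E
python3 - <<'E'
from h import *
s=load("top0"); f=s["frame"]; print("cam",-s["R"].T@s["t"])
hsv=cv2.cvtColor(f,cv2.COLOR_BGR2HSV)
k=4; F=cv2.resize(f,None,fx=k,fy=k,interpolation=cv2.INTER_CUBIC); H=cv2.cvtColor(F,cv2.COLOR_BGR2HSV)
def uv(p): return (np.asarray(p,float)+.5)/k-.5
m=((H[...,0]<20)&(H[...,1]>60)&(H[...,2]>60)).astype(np.uint8)
def comp(x0,y0,x1,y1,m):
    mm=np.zeros_like(m); mm[y0*k:y1*k,x0*k:x1*k]=m[y0*k:y1*k,x0*k:x1*k]
    c=max(cv2.findContours(mm,cv2.RETR_EXTERNAL,cv2.CHAIN_APPROX_NONE)[0],key=cv2.contourArea); return c[:,0]
for nm,b,z in [("short",(230,175,310,235),.028),("long",(328,185,416,235),.028),("bA",(250,248,292,282),.028),("bB",(300,245,338,280),.028)]:
    P=ray(s,uv(comp(*b,m)),z)[:,:2]*1000
    r=cv2.minAreaRect(P.astype(np.float32)); print(nm,np.round(r[0],1),np.round(r[1],1),round(r[2],1))
g=(H[...,2]>45).astype(np.uint8)
for nm,b,z in [("wide",(360,240,395,278),.094),("spice",(420,245,460,277),.096),("tape",(440,190,490,237),.025),("cup",(155,210,195,248),.086),("drop",(200,250,232,275),.05)]:
    P=ray(s,uv(comp(*b,g)),z)[:,:2]*1000
    c,R=cv2.minEnclosingCircle(P.astype(np.float32)); print(nm,np.round(c,1),R, P.min(0).round(),P.max(0).round())
for q in [(381,135),(312,148),(229,127),(409,294),(465,290)]: print(q,ray(s,q,.05).round(3))
E
```

```text
cam [ 0.40972871 -0.00330052  1.24388641]
short [603.4 149.9] [107.5 180. ] 13.6
long [ 590.7 -139.2] [105.9 219.5] 0.1
bA [429.9 142.4] [52.5 63.3] 28.7
bB [440.7   8.6] [62.2 51.3] 64.4
wide [ 447.6 -144.9] 35.00248718261719 [ 416. -179.] [ 480. -110.]
spice [ 447.7 -307.4] 33.08232498168945 [ 424. -340.] [ 473. -274.]
tape [ 587.3 -405.7] 53.69599914550781 [ 536. -458.] [ 638. -353.]
cup [519. 406.] 41.77594757080078 [489. 364.] [556. 445.]
drop [431.5 293.9] 22.69969940185547 [414. 272.] [450. 316.]
(381, 135) [[ 0.807 -0.165  0.05 ]]
(312, 148) [[0.766 0.034 0.05 ]]
(229, 127) [[0.826 0.276 0.05 ]]
(409, 294) [[ 0.358 -0.238  0.05 ]]
(465, 290) [[ 0.371 -0.39   0.05 ]]
```

View pics/topd.png

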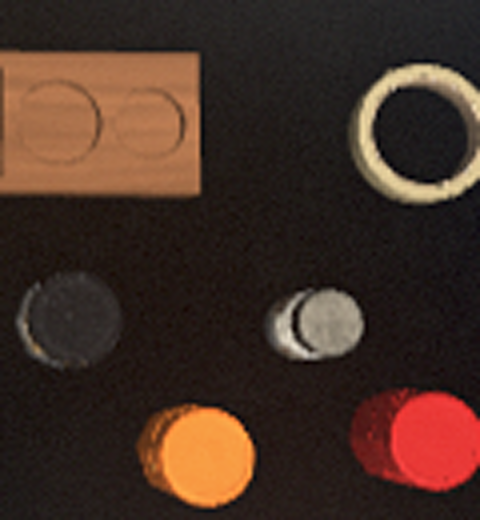

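The lid and cap discs are clear: the wide lid at (378,259.7), the spice cap at (442.5,260.5), and the pocket rims at (283.6,201.2), (374.6,210.3) and (397,210.5). I'll turn these into positions and cross-check them in the scene view.

Run:
```python
from h import *
s=load("top0"); sc=load("scene0")
for n,q,z in [("short round",(283.6,201.2),.028),("long r1",(374.5,210.2),.028),("long r2",(396.9,210.4),.028),("wide",(377.8,259.4),.094),("spice",(442.4,260.4),.096),
 ("drop shoulder",(214.4,263.7),.065),("drop bulb",(211.3,263),.1),("knobA",(270.0,264.8),.068),("knobB",(319.2,261.6),.068)]:
    p=ray(s,q,z)[0]; print(n,(p*1000).round(1), "scene px",proj(sc,p).round(1), proj(sc,[p[0],p[1],0]).round(1))
t=np.radians(13.6)
for n,c,th,ys in [("short",(605,150.3),t,(45,-38)),("long",(592.5,-139.2),0,(65,-8,-73))]:
    for y in ys: print(n,y,np.round([c[0]-np.sin(th)*y,c[1]+np.cos(th)*y],1))
# dropper in scene: vertical extent of the contrast mask
f=sc["frame"][240:310,240:300]; cv2.imwrite("pics/sdrop.png",cv2.resize(f,None,fx=8,fy=8,interpolation=cv2.INTER_CUBIC))
```

```text
short round [613.1 113.1  28. ] scene px [[280.6 220.3]] [[280.8 227.9]]
long r1 [ 590.7 -147.9   28. ] scene px [[348.1 193.7]] [[347.7 200.9]]
long r2 [ 591.  -211.8   28. ] scene px [[361.7 187.1]] [[361.2 194.2]]
wide [ 448.8 -148.3   94. ] scene px [[381.8 194.2]] [[379.4 219.7]]
spice [ 448.9 -318.6   96. ] scene px [[417.9 175.6]] [[414.4 200.6]]
drop shoulder [430.9 294.2  65. ] scene px [[267.4 266.5]] [[268.4 285.7]]
drop bulb [432.  293.7 100. ] scene px [[266.7 255.5]] [[268.3 285.4]]
knobA [430.4 141.4  68. ] scene px [[313.2 241.8]] [[313.  261.3]]
knobB [441.2   7.6  68. ] scene px [[346.1 221.6]] [[345.1 240.4]]
short 45 [594.4 194. ]
short -38 [613.9 113.4]
long 65 [592.5 -74.2]
long -8 [ 592.5 -147.2]
long -73 [ 592.5 -212.2]
```

View pics/sdrop.png

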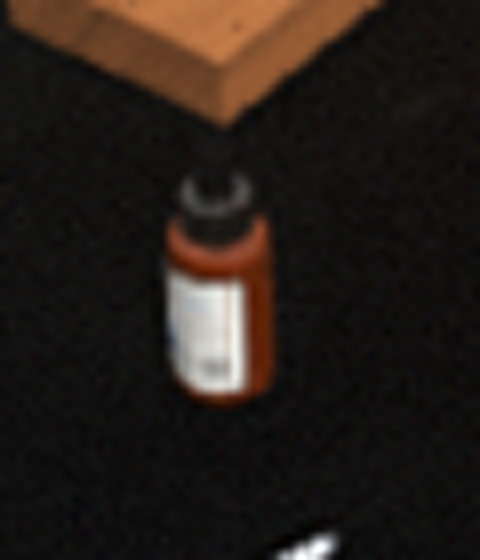

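The scene view confirms the dropper body at column 267.5, base about row 286, which agrees with the top-view estimate. Now I'll turn the tool so y lies along world x (then tool x = world y and tool z = down) and go to the spice jar.

>>> arm_command(
  rows=[
    [0,0,0,0,0,-0.0364,1],
    [0,0,0,0,0,-0.0364,1],
    [0,0,0,0,0,-0.0364,1],
    [0,0,0,0,0,-0.0364,1],
    [0,0,0,0,0,-0.0364,1],
    [0,0,0,0,0,-0.0364,1],
    [0,0,0,0,0,-0.0364,1],
    [0,0,0,0,0,-0.0364,1],
    [0,0,0,0,0,-0.0364,1],
    [0,0,0,0,0,-0.0364,1],
  ],
  newtons=20,
)

```text
t: 0.98
position: [0.2696, -0.5912, 0.3022]
eef_rot: [[-0.006, 1.0, -0.0], [1.0, 0.006, 0.001], [0.001, -0.0, -1.0]]
contact_force: [-0.3, 0.2, 0.0]
finger_gap: 1.003
grip_force: 0.0
```

>>> arm_command(
  rows=[
    [0.27,0.18,0,0,0,0,1],
    [0.27,0.18,0,0,0,0,1],
    [0.27,0.18,0,0,0,0,1],
    [0.27,0.18,0,0,0,0,1],
    [0.27,0.18,0,0,0,0,1],
    [0.27,0.18,0,0,0,0,1],
    [0.27,0.18,0,0,0,0,1],
    [0.27,0.18,0,0,0,0,1],
    [0.27,0.18,0,0,0,0,1],
    [0.29,0.17,0,0,0,0,1],
    [0,0,0,0,0,0,1],
    [0,0,0,0,0,0,1],
  ],
)

```text
t: 1.98
position: [0.449, -0.3182, 0.3024]
eef_rot: [[-0.003, 1.0, -0.0], [1.0, 0.003, 0.0], [0.0, -0.0, -1.0]]
contact_force: [-1.2, 0.4, 0.4]
finger_gap: 1.0
grip_force: 0.0
```

>>> arm_command(
  rows=[
    [0,0,0.25,0,0,0,1],
    [0,0,0.25,0,0,0,1],
    [0,0,0.25,0,0,0,1],
    [0,0,0.25,0,0,0,1],
    [0,0,0.25,0,0,0,1],
    [0,0,0.25,0,0,0,1],
    [0,0,0.19,0,0,0,1],
    [0,0,0,0,0,0,1],
    [0,0,0,0,0,0,0.3],
    [0,0,0,0,0,0,0.3],
    [0,0,0,0,0,0,0.3],
    [0,0,0,0,0,0,0.3],
  ],
)

```text
t: 2.98
position: [0.4491, -0.3202, 0.1353]
eef_rot: [[-0.0, 1.0, 0.002], [1.0, 0.0, -0.002], [-0.002, 0.002, -1.0]]
contact_force: [-0.4, -0.4, 0.6]
finger_gap: 0.752
grip_force: 0.0
```

>>> arm_command(
  rows=[
    [0,0,0,0,0,0,0.2],
    [0,0,0,0,0,0,0.2],
    [0,0,0,0,0,0,0.2],
    [0,0,0,0,0,0,0.2],
    [0,0,-0.05,0,0,0,0.2],
  ],
)

```text
t: 3.4
position: [0.448, -0.3187, 0.1378]
eef_rot: [[-0.001, 1.0, -0.002], [1.0, 0.001, 0.002], [0.002, -0.002, -1.0]]
contact_force: [-0.5, 0.8, -0.6]
finger_gap: 0.457
grip_force: 20.0
```

>>> arm_command(
  rows=[
    [0,0,-0.2,0,0,0,0.2],
    [0,0,-0.3,0,0,0,0.2],
    [0.1,0.1,-0.2,0,0,0,0.2],
    [0.23,0.2,0,0,0,0,0.2],
    [0.23,0.2,0,0,0,0,0.2],
    [0.23,0.2,0,0,0,0,0.2],
    [0.23,0.2,0,0,0,0,0.2],
    [0.23,0.2,0,0,0,0,0.2],
    [0.23,0.2,0,0,0,0,0.2],
    [0.13,0.09,0,0,0,0,0.2],
    [0.1,0.04,0,0,0,0,0.2],
    [0,0,0,0,0,0,0.2],
  ],
)

```text
t: 4.4
position: [0.5918, -0.1465, 0.2085]
eef_rot: [[-0.003, 1.0, -0.001], [1.0, 0.003, 0.001], [0.001, -0.001, -1.0]]
contact_force: [-1.1, -0.3, -1.0]
finger_gap: 0.455
grip_force: 20.0
```

>>> arm_command(
  rows=[
    [0,0,0.2,0,0,0,0.2],
    [0,0,0.2,0,0,0,0.2],
    [0,0,0.08,0,0,0,0.2],
    [0,0,0.05,0,0,0,0.2],
    [0,0,0.04,0,0,0,0.2],
    [0,0,0.03,0,0,0,0.2],
    [0,0,0,0,0,0,0.2],
    [0,0,0,0,0,0,0.2],
  ],
)

```text
t: 5.07
position: [0.5917, -0.1486, 0.1494]
eef_rot: [[-0.0, 1.0, 0.001], [1.0, 0.0, -0.0], [-0.0, 0.001, -1.0]]
contact_force: [0.5, 0.6, -1.2]
finger_gap: 0.453
grip_force: 20.0
```

>>> arm_command(
  rows=[
    [0,0,0.02,0,0,0,0.2],
    [0,0,0.01,0,0,0,0.2],
    [0,0,0,0,0,0,0.2],
  ],
)

```text
t: 5.32
position: [0.5916, -0.1483, 0.1459]
eef_rot: [[-0.001, 1.0, 0.001], [1.0, 0.001, -0.0], [-0.0, 0.001, -1.0]]
contact_force: [1.0, 0.4, -2.0]
finger_gap: 0.452
grip_force: 20.0
```

>>> arm_command(
  rows=[
    [0,0,0.01,0,0,0,0.2],
    [0,0,0.01,0,0,0,0.2],
    [0,0,0,0,0,0,0.2],
    [0,0,0,0,0,0,0.2],
  ],
)

```text
t: 5.65
position: [0.5918, -0.1484, 0.1458]
eef_rot: [[-0.001, 1.0, -0.0], [1.0, 0.001, -0.0], [-0.0, -0.0, -1.0]]
contact_force: [-6.0, 2.7, 12.1]
finger_gap: 0.456
grip_force: 20.0
```

>>> arm_command(
  rows=[
    [0,0,0,0,0,0,1],
    [0,0,0,0,0,0,1],
    [0,0,0,0,0,0,1],
    [0,0,0,0,0,0,1],
    [0,0,0,0,0,0,1],
    [0,0,-0.15,0,0,0,1],
    [0,0,-0.25,0,0,0,1],
    [0,0,-0.25,0,0,0,1],
    [0,0,-0.25,0,0,0,1],
    [0,-0.2,0,0,0,0,1],
    [0,-0.3,0,0,0,0,1],
    [0,-0.3,0,0,0,0,1],
  ],
)

```text
t: 6.65
position: [0.5109, -0.1483, 0.2341]
eef_rot: [[-0.001, 1.0, 0.001], [1.0, 0.001, -0.001], [-0.001, 0.001, -1.0]]
contact_force: [-0.0, 0.4, -0.0]
finger_gap: 0.998
grip_force: 0.0
```

>>> arm_command(
  rows=[
    [0,-0.3,0,0,0,0,1],
    [0,-0.23,0,0,0,0,1],
    [0,-0.1,0,0,0,0,1],
    [0,0,0.2,0,0,0,1],
    [0,0,0.2,0,0,0,1],
    [0,0,0,0,0,0,1],
  ],
)

```text
t: 7.15
position: [0.4469, -0.1475, 0.1905]
eef_rot: [[-0.0, 1.0, -0.005], [1.0, 0.0, 0.003], [0.003, -0.005, -1.0]]
contact_force: [-0.6, 0.4, -0.5]
finger_gap: 1.0
grip_force: 0.0
```

>>> arm_command(
  rows=[
    [0,0.02,0.2,0,0,0,1],
    [0,0,0.2,0,0,0,1],
    [0,0,0.15,0,0,0,1],
    [0,0,0,0,0,0,1],
    [0,0,0,0,0,0,0.4],
    [0,0,0,0,0,0,0.4],
    [0,0,0,0,0,0,0.4],
    [0,0,0,0,0,0,0.4],
    [0,0,0,0,0,0,0.4],
    [0,0,0,0,0,0,0.4],
    [0,0,-0.05,0,0,0,0.4],
    [0,0,0,0,0,0,0.4],
  ],
  newtons=25,
)

```text
t: 8.15
position: [0.4505, -0.1483, 0.144]
eef_rot: [[-0.0, 1.0, 0.001], [1.0, 0.0, -0.0], [-0.0, 0.001, -1.0]]
contact_force: [0.1, -0.4, -3.7]
finger_gap: 0.667
grip_force: 25.0
```

>>> arm_command(
  rows=[
    [0,0,-0.2,0,0,0,0.4],
    [0,0,-0.25,0,0,0,0.4],
    [0.1,0.06,-0.15,0,0,0,0.4],
    [0.25,0.16,0,0,0,0,0.4],
    [0.29,0.18,0,0,0,0,0.4],
    [0.29,0.18,0,0,0,0,0.4],
    [0.29,0.18,0,0,0,0,0.4],
    [0.29,0.18,0,0,0,0,0.4],
    [0.29,0.18,0,0,0,0,0.4],
    [0.29,0.18,0,0,0,0,0.4],
    [0.29,0.18,0,0,0,0,0.4],
    [0.15,0.1,0,0,0,0,0.4],
  ],
)

```text
t: 9.15
position: [0.6091, 0.1078, 0.2029]
eef_rot: [[-0.003, 1.0, -0.0], [1.0, 0.003, 0.001], [0.001, -0.0, -1.0]]
contact_force: [-0.6, -0.8, -3.5]
finger_gap: 0.666
grip_force: 25.0
```

>>> arm_command(
  rows=[
    [0.09,0.05,0,0,0,0,0.4],
    [0,0,0,0,0,0,0.4],
    [0,0,0,0,0,0,0.4],
  ],
)

```text
t: 9.4
position: [0.6127, 0.1135, 0.2029]
eef_rot: [[-0.001, 1.0, -0.002], [1.0, 0.001, -0.0], [-0.0, -0.002, -1.0]]
contact_force: [0.4, 0.5, -3.4]
finger_gap: 0.666
grip_force: 25.0
```

>>> arm_command(
  rows=[
    [0,0,0.2,0,0,0,0.4],
    [0,0,0.15,0,0,0,0.4],
    [0,0,0.07,0,0,0,0.4],
    [0,0,0.04,0,0,0,0.4],
    [0,0,0.03,0,0,0,0.4],
    [0,0,0.02,0,0,0,0.4],
    [0,0,0,0,0,0,0.4],
    [0,0,0,0,0,0,0.4],
  ],
)

```text
t: 10.07
position: [0.6137, 0.1136, 0.1534]
eef_rot: [[-0.0, 1.0, 0.001], [1.0, 0.0, -0.0], [-0.0, 0.001, -1.0]]
contact_force: [-0.2, 0.0, -3.4]
finger_gap: 0.671
grip_force: 25.0
```

>>> arm_command(
  rows=[
    [0,0,0.015,0,0,0,0.4],
    [0,0,0.01,0,0,0,0.4],
    [0,0,0,0,0,0,0.4],
    [0,0,0,0,0,0,0.4],
  ],
)

```text
t: 10.4
position: [0.6139, 0.1138, 0.1515]
eef_rot: [[-0.001, 1.0, 0.001], [1.0, 0.001, -0.0], [-0.0, 0.001, -1.0]]
contact_force: [-3.2, -1.1, 5.3]
finger_gap: 0.669
grip_force: 25.0
```

>>> arm_command(
  rows=[
    [0,0,0,0,0,0,1],
    [0,0,0,0,0,0,1],
    [0,0,0,0,0,0,1],
    [0,0,0,0,0,0,1],
    [0,0,0,0,0,0,1],
    [0,0,-0.15,0,0,0,1],
    [0,0,-0.25,0,0,0,1],
    [0,0,-0.25,0,0,0,1],
    [0,0,-0.2,0,0,0,1],
    [-0.1,-0.17,0,0,0,0,1],
    [-0.16,-0.26,0,0,0,0,1],
    [-0.16,-0.26,0,0,0,0,1],
  ],
)

```text
t: 11.4
position: [0.5439, 0.0715, 0.2355]
eef_rot: [[-0.002, 1.0, 0.001], [1.0, 0.002, -0.0], [-0.0, 0.001, -1.0]]
contact_force: [-0.2, 0.5, 0.8]
finger_gap: 0.997
grip_force: 0.0
```

>>> arm_command(
  rows=[
    [-0.16,-0.26,0,0,0,0,1],
    [-0.16,-0.26,0,0,0,0,1],
    [-0.16,-0.26,0,0,0,0,1],
    [-0.16,-0.26,0,0,0,0,1],
    [0,0,0,0,0,-0.0358,1],
    [0,0,0,0,0,-0.0358,1],
    [0,0,0,0,0,-0.0358,1],
    [0,0,0,0,0,-0.0358,1],
    [0,0,0,0,0,-0.0358,1],
    [0,0,0,0,0,-0.0358,1],
    [0,0,0,0,0,-0.0358,1],
    [0,0,0,0,0,-0.0358,1],
  ],
)

```text
t: 12.4
position: [0.4403, 0.0076, 0.2352]
eef_rot: [[-0.787, 0.617, 0.0], [0.617, 0.787, -0.0], [-0.0, 0.0, -1.0]]
contact_force: [0.9, 0.1, -0.3]
finger_gap: 0.997
grip_force: 0.0
```

>>> arm_command(
  rows=[
    [0,0,0,0,0,-0.0358,1],
    [0,0,0,0,0,-0.0358,1],
    [0,0,0.2,0,0,0,1],
    [0,0,0.2,0,0,0,1],
    [0,0,0,0,0,0,1],
    [0,0,0,0,0,0,1],
  ],
)

```text
t: 12.9
position: [0.4397, 0.0078, 0.1945]
eef_rot: [[-0.902, 0.431, -0.002], [0.431, 0.902, 0.001], [0.002, -0.0, -1.0]]
contact_force: [0.7, 0.1, 0.7]
finger_gap: 1.0
grip_force: 0.0
```

Run:
```python
from h import *
w=optics.snapshot("wrist"); t=optics.snapshot("top")
a=cv2.resize(w["frame"],(560,350)); b=cv2.resize(t["frame"][170:290,200:420],None,fx=2.5,fy=2,interpolation=cv2.INTER_CUBIC)[:, :560]
b=np.pad(b,((0,0),(0,560-b.shape[1]),(0,0)))
cv2.imwrite("pics/m1.png",np.vstack([a,b]))
p=read_state()["position"]; print(p)
```

```text
[0.44091428 0.00751493 0.19620369]
```

View pics/m1.png

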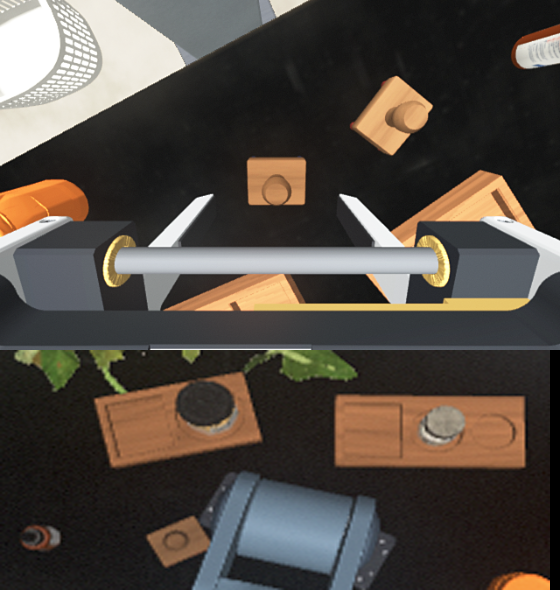

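The wrist image (upper part) shows the fingers centred on block B and aligned with it. The top image (lower part) shows both jars standing in their pockets. I'll descend to grip the knob.

>>> arm_command(
  rows=[
    [0,0,0.2,0,0,0,1],
    [0,0,0.2,0,0,0,1],
    [0,0,0.15,0,0,0,1],
    [0,0,0.1,0,0,0,1],
    [0,0,0,0,0,0,1],
    [0,0,0,0,0,0,0.1],
    [0,0,0,0,0,0,0.1],
    [0,0,0,0,0,0,0.1],
    [0,0,0,0,0,0,0.1],
    [0,0,0,0,0,0,0.1],
    [0,0,0,0,0,0,0.1],
    [0,0,0,0,0,0,0.1],
  ],
)

```text
t: 14.0
position: [0.4405, 0.0077, 0.1304]
eef_rot: [[-0.902, 0.431, 0.0], [0.431, 0.902, -0.0], [-0.0, 0.0, -1.0]]
contact_force: [0.3, -0.6, 0.9]
finger_gap: 0.539
grip_force: 0.0
```

>>> arm_command(
  rows=[
    [0,0,0,0,0,0,0.1],
    [0,0,0,0,0,0,0.1],
  ],
)

```text
t: 14.17
position: [0.4403, 0.0077, 0.1301]
eef_rot: [[-0.902, 0.431, -0.0], [0.431, 0.902, 0.0], [0.0, -0.0, -1.0]]
contact_force: [-0.2, 0.6, 0.4]
finger_gap: 0.396
grip_force: 0.0
```

>>> arm_command(
  rows=[
    [0,0,0,0,0,0,0.1],
    [0,0,0,0,0,0,0.1],
    [0,0,0,0,0,0,0.1],
    [0,0,0,0,0,0,0.1],
    [0,0,-0.05,0,0,0,0.1],
    [0,0,-0.2,0,0,0,0.1],
    [0,0,-0.25,0,0,0,0.1],
    [0,0,-0.1,0,0,0,0.1],
  ],
)

```text
t: 14.83
position: [0.4415, 0.0074, 0.193]
eef_rot: [[-0.902, 0.431, 0.004], [0.431, 0.902, -0.001], [-0.004, 0.001, -1.0]]
contact_force: [1.2, -0.2, -0.3]
finger_gap: 0.277
grip_force: 25.0
```

>>> arm_command(
  rows=[
    [0,0,0,0,0,0.0298,0.1],
    [0,0,0,0,0,0.0298,0.1],
    [0,0,0,0,0,0.0298,0.1],
    [0,0,0,0,0,0.0298,0.1],
    [0,0,0,0,0,0.0298,0.1],
    [0,0,0,0,0,0.0298,0.1],
    [0,0,0,0,0,0.0298,0.1],
    [0,0,0,0,0,0.0298,0.1],
    [0,0,0,0,0,0.0298,0.1],
    [0,0,0,0,0,0.0298,0.1],
    [0,0,0,0,0,0.0298,0.1],
    [0,0,0,0,0,0.0298,0.1],
  ],
)

```text
t: 15.83
position: [0.4402, 0.0077, 0.1899]
eef_rot: [[0.003, 1.0, -0.0], [1.0, -0.003, 0.0], [0.0, -0.0, -1.0]]
contact_force: [0.3, 0.3, -1.4]
finger_gap: 0.275
grip_force: 25.0
```

>>> arm_command(
  rows=[
    [-0.07,0.12,0,0,0,0,0.1],
    [-0.15,0.28,0,0,0,0,0.1],
    [-0.15,0.28,0,0,0,0,0.1],
    [-0.15,0.28,0,0,0,0,0.1],
    [-0.15,0.28,0,0,0,0,0.1],
    [-0.1,0.18,0,0,0,0,0.1],
    [-0.05,0.09,0,0,0,0,0.1],
    [0,0,0,0,0,0,0.1],
    [0,0,0,0,0,0,0.1],
  ],
)

```text
t: 16.58
position: [0.5908, -0.0737, 0.1895]
eef_rot: [[-0.002, 1.0, -0.002], [1.0, 0.002, 0.001], [0.001, -0.002, -1.0]]
contact_force: [-0.1, 0.3, -0.7]
finger_gap: 0.278
grip_force: 25.0
```

Run:
```python
from h import *
w=optics.snapshot("wrist"); cv2.imwrite("pics/w2.png",w["frame"])
st=read_state(); print(st["position"],st["eef_rot"],st["contact_force"])
```

```text
[ 0.59043455 -0.0734167   0.1895825 ] [[-2.05965367e-03  9.99996557e-01 -1.62582471e-03]
 [ 9.99997658e-01  2.06073211e-03  6.61918552e-04]
 [ 6.65266662e-04 -1.62445758e-03 -9.99998459e-01]] [-0.03491249  0.03485262 -0.89193614]
```

View pics/w2.png

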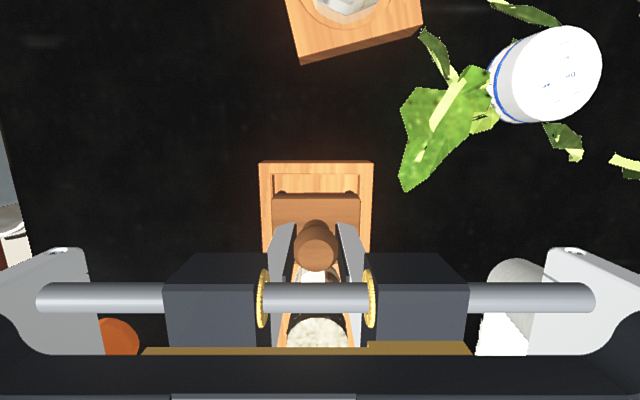

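The wrist view shows block B held upright and square with its pocket. I'll lower it.

>>> arm_command(
  rows=[
    [-0.005,0.015,0.15,0,0,0,0.1],
    [0,0,0.13,0,0,0,0.1],
    [0,0,0.06,0,0,0,0.1],
    [0,0,0.04,0,0,0,0.1],
    [0,0,0.04,0,0,0,0.1],
    [0,0,0.03,0,0,0,0.1],
    [0,0,0,0,0,0,0.1],
    [0,0,0,0,0,0,0.1],
  ],
)

```text
t: 17.3
position: [0.5931, -0.0746, 0.1454]
eef_rot: [[-0.002, 1.0, 0.0], [1.0, 0.002, -0.0], [-0.0, 0.0, -1.0]]
contact_force: [-0.2, 0.0, -0.3]
finger_gap: 0.279
grip_force: 25.0
```

>>> arm_command(
  rows=[
    [0,0,0.015,0,0,0,0.1],
    [0,0,0.01,0,0,0,0.1],
    [0,0,0,0,0,0,0.1],
    [0,0,0,0,0,0,0.1],
  ],
)

```text
t: 17.63
position: [0.593, -0.0746, 0.1427]
eef_rot: [[-0.002, 1.0, 0.0], [1.0, 0.002, -0.0], [-0.0, 0.0, -1.0]]
contact_force: [-0.2, -0.5, -0.9]
finger_gap: 0.278
grip_force: 25.0
```

>>> arm_command(
  rows=[
    [0,0,0.01,0,0,0,0.1],
    [0,0,0.005,0,0,0,0.1],
    [0,0,0,0,0,0,0.1],
    [0,0,0,0,0,0,0.1],
  ],
)

```text
t: 17.97
position: [0.5933, -0.0747, 0.1421]
eef_rot: [[-0.002, 1.0, 0.0], [1.0, 0.002, -0.0], [-0.0, 0.0, -1.0]]
contact_force: [-3.0, 0.5, 4.2]
finger_gap: 0.281
grip_force: 25.0
```

>>> arm_command(
  rows=[
    [0,0,0,0,0,0,1],
    [0,0,0,0,0,0,1],
    [0,0,0,0,0,0,1],
    [0,0,0,0,0,0,1],
    [0,0,0,0,0,0,1],
    [0,0,-0.1,0,0,0,1],
    [0,0,-0.25,0,0,0,1],
    [0,0,-0.3,0,0,0,1],
    [0,0,-0.25,0,0,0,1],
    [0.16,-0.13,0,0,0,0,1],
    [0.25,-0.2,0,0,0,0,1],
    [0.25,-0.2,0,0,0,0,1],
  ],
)

```text
t: 18.97
position: [0.5398, -0.0085, 0.2327]
eef_rot: [[-0.0, 1.0, 0.002], [1.0, 0.0, -0.0], [-0.0, 0.002, -1.0]]
contact_force: [0.4, -0.3, 0.7]
finger_gap: 0.999
grip_force: 0.0
```

>>> arm_command(
  rows=[
    [0.25,-0.2,0,0,0,0,1],
    [0.25,-0.2,0,0,0,0,1],
    [0.25,-0.2,0,0,0,0,1],
    [0.25,-0.2,0,0,0,0,1],
    [0.25,-0.2,0,0,0,0,1],
    [0.25,-0.1,0,0,0,0,1],
    [0,0,0,0,0,0.0341,1],
    [0,0,0,0,0,0.0341,1],
    [0,0,0,0,0,0.0341,1],
    [0,0,0,0,0,0.0341,1],
    [0,0,0,0,0,0.0341,1],
    [0,0,0,0,0,0.0341,1],
  ],
)

```text
t: 19.97
position: [0.4297, 0.1412, 0.2319]
eef_rot: [[0.602, 0.798, 0.001], [0.798, -0.602, 0.0], [0.001, 0.001, -1.0]]
contact_force: [-0.5, -0.3, -0.1]
finger_gap: 0.998
grip_force: 0.0
```

>>> arm_command(
  rows=[
    [0,0,0,0,0,0.0341,1],
    [0,0,0,0,0,0.0341,1],
    [0,0,0,0,0,0.0341,1],
    [0,0,0,0,0,0.0341,1],
    [0,0,0.2,0,0,0,1],
    [0,0,0.2,0,0,0,1],
    [0,0,0,0,0,0,1],
    [0,0,0,0,0,0,1],
  ],
)

```text
t: 20.63
position: [0.4291, 0.1411, 0.191]
eef_rot: [[0.877, 0.481, -0.002], [0.481, -0.877, -0.0], [-0.002, -0.001, -1.0]]
contact_force: [0.8, -0.0, -0.2]
finger_gap: 0.995
grip_force: 0.0
```

Position and yaw match block A's knob (430,141.5). I'll descend 61 mm and grip.

>>> arm_command(
  rows=[
    [0.01,0,0.2,0,0,0,1],
    [0,0,0.2,0,0,0,1],
    [0,0,0.15,0,0,0,1],
    [0,0,0.06,0,0,0,1],
    [0,0,0,0,0,0,0.1],
    [0,0,0,0,0,0,0.1],
    [0,0,0,0,0,0,0.1],
    [0,0,0,0,0,0,0.1],
    [0,0,0,0,0,0,0.1],
    [0,0,0,0,0,0,0.1],
    [0,0,0,0,0,0,0.1],
    [0,0,0,0,0,0,0.1],
  ],
)

```text
t: 21.63
position: [0.4306, 0.1416, 0.1303]
eef_rot: [[0.877, 0.481, 0.0], [0.481, -0.877, 0.0], [0.0, 0.0, -1.0]]
contact_force: [-0.5, 0.9, 0.4]
finger_gap: 0.472
grip_force: 0.0
```

>>> arm_command(
  rows=[
    [0,0,0,0,0,0,0.1],
    [0,0,0,0,0,0,0.1],
    [0,0,0,0,0,0,0.1],
    [0,0,0,0,0,0,0.1],
  ],
)

```text
t: 21.97
position: [0.4304, 0.1416, 0.1301]
eef_rot: [[0.877, 0.481, -0.0], [0.481, -0.877, 0.0], [-0.0, -0.0, -1.0]]
contact_force: [-1.6, -0.1, -0.2]
finger_gap: 0.274
grip_force: 25.0
```

>>> arm_command(
  rows=[
    [0,0,-0.05,0,0,0,0.1],
    [0,0,-0.2,0,0,0,0.1],
    [0,0,-0.25,0,0,0,0.1],
    [0,0,-0.1,0,0,0,0.1],
    [0,0,0,0,0,0,0.1],
  ],
)

```text
t: 22.38
position: [0.4322, 0.1418, 0.193]
eef_rot: [[0.877, 0.481, 0.006], [0.481, -0.877, 0.0], [0.006, 0.003, -1.0]]
contact_force: [0.9, -0.1, 0.2]
finger_gap: 0.274
grip_force: 25.0
```

>>> arm_command(
  rows=[
    [0,0,0,0,0,-0.0284,0.1],
    [0,0,0,0,0,-0.0284,0.1],
    [0,0,0,0,0,-0.0284,0.1],
    [0,0,0,0,0,-0.0284,0.1],
    [0,0,0,0,0,-0.0284,0.1],
    [0,0,0,0,0,-0.0284,0.1],
    [0,0,0,0,0,-0.0284,0.1],
    [0,0,0,0,0,-0.0284,0.1],
    [0,0,0,0,0,-0.0284,0.1],
    [0,0,0,0,0,-0.0284,0.1],
    [0,0,0,0,0,-0.0284,0.1],
    [0,0,0,0,0,-0.0284,0.1],
  ],
)

```text
t: 23.38
position: [0.4298, 0.1415, 0.1887]
eef_rot: [[-0.006, 1.0, -0.002], [1.0, 0.006, -0.0], [-0.0, -0.002, -1.0]]
contact_force: [-0.8, -0.0, -0.8]
finger_gap: 0.275
grip_force: 25.0
```

>>> arm_command(
  rows=[
    [0.05,0.15,0,0,0,0,0.1],
    [0.09,0.28,0,0,0,0,0.1],
    [0.09,0.28,0,0,0,0,0.1],
    [0.09,0.28,0,0,0,0,0.1],
    [0.09,0.28,0,0,0,0,0.1],
    [0.07,0.22,0,0,0,0,0.1],
    [0.04,0.15,0,0,0,0,0.1],
    [0,0,0,0,0,-0.0189,0.1],
    [0,0,0,0,0,-0.0189,0.1],
    [0,0,0,0,0,-0.0189,0.1],
    [0,0,0,0,0,-0.0189,0.1],
    [0,0,0,0,0,0,0.1],
  ],
)

```text
t: 24.38
position: [0.5937, 0.1937, 0.1883]
eef_rot: [[-0.237, 0.971, -0.003], [0.971, 0.237, -0.0], [0.0, -0.003, -1.0]]
contact_force: [-0.0, -1.4, -1.1]
finger_gap: 0.272
grip_force: 25.0
```

Run:
```python
from h import *
w=optics.snapshot("wrist"); cv2.imwrite("pics/w3.png",w["frame"])
st=read_state(); print(st["position"],st["eef_rot"].round(3).tolist(),st["contact_force"])
```

```text
[0.5937537  0.19369698 0.18848328] [[-0.235, 0.972, -0.002], [0.972, 0.235, -0.0], [0.0, -0.002, -1.0]] [-0.45821578  0.09824917 -0.15341143]
```

View pics/w3.png

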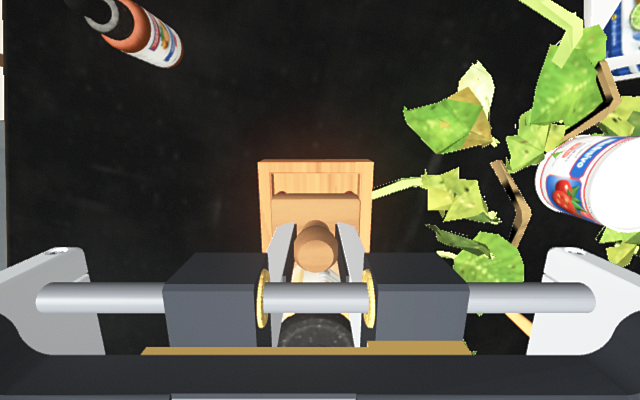

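Block A hangs aligned over its pocket, just as block B did. I'll lower it.

>>> arm_command(
  rows=[
    [0,0,0.15,0,0,0,0.1],
    [0,0,0.13,0,0,0,0.1],
    [0,0,0.06,0,0,0,0.1],
    [0,0,0.04,0,0,0,0.1],
    [0,0,0.04,0,0,0,0.1],
    [0,0,0.02,0,0,0,0.1],
    [0,0,0,0,0,0,0.1],
    [0,0,0,0,0,0,0.1],
  ],
)

```text
t: 25.1
position: [0.5947, 0.1939, 0.1465]
eef_rot: [[-0.236, 0.972, 0.001], [0.972, 0.236, 0.0], [-0.0, 0.001, -1.0]]
contact_force: [0.5, 0.8, -0.4]
finger_gap: 0.273
grip_force: 25.0
```

>>> arm_command(
  rows=[
    [0,0,0.015,0,0,0,0.1],
    [0,0,0.01,0,0,0,0.1],
    [0,0,0,0,0,0,0.1],
    [0,0,0,0,0,0,0.1],
  ],
)

```text
t: 25.43
position: [0.5944, 0.1938, 0.1437]
eef_rot: [[-0.236, 0.972, 0.0], [0.972, 0.236, 0.0], [0.0, 0.0, -1.0]]
contact_force: [-0.4, -0.7, -0.6]
finger_gap: 0.275
grip_force: 25.0
```

>>> arm_command(
  rows=[
    [0,0,0.01,0,0,0,0.1],
    [0,0,0.01,0,0,0,0.1],
    [0,0,0,0,0,0,0.1],
    [0,0,0,0,0,0,0.1],
  ],
)

```text
t: 25.77
position: [0.5946, 0.1939, 0.1421]
eef_rot: [[-0.236, 0.972, 0.0], [0.972, 0.236, -0.0], [-0.0, 0.0, -1.0]]
contact_force: [-2.2, -0.5, 3.4]
finger_gap: 0.277
grip_force: 25.0
```

>>> arm_command(
  rows=[
    [0,0,0,0,0,0,1],
    [0,0,0,0,0,0,1],
    [0,0,0,0,0,0,1],
    [0,0,0,0,0,0,1],
    [0,0,0,0,0,0,1],
    [0,0,-0.1,0,0,0,1],
    [0,0,-0.25,0,0,0,1],
    [0,0,-0.35,0,0,0,1],
    [0,0,-0.25,0,0,0,1],
    [0,0,0,0,0,0.0252,1],
    [0,0,0,0,0,0.0252,1],
    [0,0,0,0,0,0.0252,1],
  ],
)

```text
t: 26.77
position: [0.5948, 0.1939, 0.2385]
eef_rot: [[0.003, 1.0, 0.002], [1.0, -0.003, 0.0], [0.0, 0.002, -1.0]]
contact_force: [1.1, -0.5, -0.4]
finger_gap: 0.997
grip_force: 0.0
```

>>> arm_command(
  rows=[
    [0.1,-0.16,0,0,0,0,1],
    [0.15,-0.24,0,0,0,0,1],
    [0.15,-0.24,0,0,0,0,1],
    [0.15,-0.24,0,0,0,0,1],
    [0.15,-0.24,0,0,0,0,1],
    [0.15,-0.24,0,0,0,0,1],
    [0.15,-0.27,0,0,0,0,1],
    [0,0,0,0,0,0,1],
    [0,0,0,0,0,0,1],
  ],
)

```text
t: 27.52
position: [0.4306, 0.2943, 0.2374]
eef_rot: [[-0.003, 1.0, 0.001], [1.0, 0.003, 0.0], [0.0, 0.001, -1.0]]
contact_force: [0.6, 0.2, 0.3]
finger_gap: 1.0
grip_force: 0.0
```

>>> arm_command(
  rows=[
    [0,0.01,0.2,0,0,0,1],
    [0,0,0.25,0,0,0,1],
    [0,0,0.25,0,0,0,1],
    [0,0,0.25,0,0,0,1],
    [0,0,0.15,0,0,0,1],
    [0,0,0.07,0,0,0,1],
    [0,0,0,0,0,0,0.1],
    [0,0,0,0,0,0,0.1],
    [0,0,0,0,0,0,0.1],
    [0,0,0,0,0,0,0.1],
    [0,0,0,0,0,0,0.1],
    [0,0,0,0,0,0,0.1],
  ],
  newtons=15,
)

```text
t: 28.52
position: [0.4327, 0.2938, 0.1205]
eef_rot: [[-0.001, 1.0, 0.001], [1.0, 0.001, 0.001], [0.001, 0.001, -1.0]]
contact_force: [-0.6, -0.7, 0.7]
finger_gap: 0.608
grip_force: 0.0
```

>>> arm_command(
  rows=[
    [0,0,0,0,0,0,0.1],
    [0,0,0,0,0,0,0.1],
    [0,0,0,0,0,0,0.1],
    [0,0,0,0,0,0,0.1],
    [0,0,0,0,0,0,0.1],
    [0,0,0,0,0,0,0.1],
  ],
)

```text
t: 29.02
position: [0.4323, 0.2936, 0.1197]
eef_rot: [[-0.001, 1.0, -0.0], [1.0, 0.001, -0.0], [-0.0, -0.0, -1.0]]
contact_force: [0.3, -0.3, 0.7]
finger_gap: 0.345
grip_force: 15.0
```

>>> arm_command(
  rows=[
    [0,0,-0.05,0,0,0,0.1],
    [0,0,-0.2,0,0,0,0.1],
    [0,0,-0.3,0,0,0,0.1],
    [-0.1,0,-0.25,0,0,0,0.1],
    [-0.25,0,0,0,0,0,0.1],
    [-0.35,0,0,0,0,0,0.1],
    [-0.35,0,0,0,0,0,0.1],
    [-0.35,0,0,0,0,0,0.1],
    [-0.35,0,0,0,0,0,0.1],
    [-0.35,0,0,0,0,0,0.1],
    [-0.35,0,0,0,0,0,0.1],
    [-0.35,0,0,0,0,0,0.1],
  ],
)

```text
t: 30.02
position: [0.4322, 0.0121, 0.2]
eef_rot: [[-0.001, 1.0, 0.001], [1.0, 0.001, -0.0], [-0.0, 0.001, -1.0]]
contact_force: [0.3, 1.3, -1.7]
finger_gap: 0.341
grip_force: 15.0
```

>>> arm_command(
  rows=[
    [-0.35,0,0,0,0,0,0.1],
    [-0.35,0,0,0,0,0,0.1],
    [-0.35,0,0,0,0,0,0.1],
    [-0.35,0,0,0,0,0,0.1],
    [-0.35,0,0,0,0,0,0.1],
    [-0.25,0.1,0,0,0,0,0.1],
    [-0.21,0.2,0,0,0,0,0.1],
    [-0.05,0.3,0,0,0,0,0.1],
    [0,0.3,0,0,0,0,0.1],
    [0,0.3,0,0,0,0,0.1],
    [0,0.25,0,0,0,0,0.1],
    [0,0.15,0,0,0,0,0.1],
  ],
)

```text
t: 31.02
position: [0.595, -0.2122, 0.1998]
eef_rot: [[-0.002, 1.0, 0.001], [1.0, 0.002, -0.0], [-0.0, 0.001, -1.0]]
contact_force: [0.1, -0.8, -0.3]
finger_gap: 0.344
grip_force: 15.0
```

>>> arm_command(
  rows=[
    [0,0,0,0,0,0,0.1],
    [0,0,0,0,0,0,0.1],
  ],
)

```text
t: 31.18
position: [0.5929, -0.212, 0.1994]
eef_rot: [[-0.002, 1.0, -0.001], [1.0, 0.002, 0.0], [0.0, -0.001, -1.0]]
contact_force: [-0.3, 0.6, -1.0]
finger_gap: 0.347
grip_force: 15.0
```

>>> arm_command(
  rows=[
    [0,-0.01,0.2,0,0,0,0.1],
    [0,0,0.2,0,0,0,0.1],
    [0,0,0.1,0,0,0,0.1],
    [0,0,0.07,0,0,0,0.1],
    [0,0,0.04,0,0,0,0.1],
    [0,0,0.02,0,0,0,0.1],
    [0,0,0,0,0,0,0.1],
    [0,0,0,0,0,0,0.1],
  ],
)

```text
t: 31.85
position: [0.5923, -0.2125, 0.1376]
eef_rot: [[-0.001, 1.0, 0.001], [1.0, 0.001, -0.001], [-0.001, 0.001, -1.0]]
contact_force: [-0.3, 0.1, -0.9]
finger_gap: 0.342
grip_force: 15.0
```

>>> arm_command(
  rows=[
    [0,0,0.015,0,0,0,0.1],
    [0,0,0.01,0,0,0,0.1],
    [0,0,0,0,0,0,0.1],
    [0,0,0,0,0,0,0.1],
  ],
)

```text
t: 32.18
position: [0.5919, -0.2122, 0.1343]
eef_rot: [[-0.001, 1.0, 0.0], [1.0, 0.001, -0.0], [-0.0, 0.0, -1.0]]
contact_force: [-0.1, 0.5, -0.7]
finger_gap: 0.347
grip_force: 15.0
```

>>> arm_command(
  rows=[
    [0,0,0.01,0,0,0,0.1],
    [0,0,0.01,0,0,0,0.1],
    [0,0,0,0,0,0,0.1],
    [0,0,0,0,0,0,0.1],
  ],
)

```text
t: 32.52
position: [0.5918, -0.2121, 0.132]
eef_rot: [[-0.001, 1.0, -0.0], [1.0, 0.001, 0.0], [0.0, -0.0, -1.0]]
contact_force: [0.2, -0.5, -0.5]
finger_gap: 0.341
grip_force: 15.0
```

>>> arm_command(
  rows=[
    [0,0,0.01,0,0,0,0.1],
    [0,0,0.005,0,0,0,0.1],
    [0,0,0,0,0,0,0.1],
    [0,0,0,0,0,0,0.1],
  ],
)

```text
t: 32.85
position: [0.5921, -0.2123, 0.1316]
eef_rot: [[-0.001, 1.0, -0.0], [1.0, 0.001, -0.0], [-0.0, -0.0, -1.0]]
contact_force: [-2.4, 1.3, 4.9]
finger_gap: 0.346
grip_force: 15.0
```

>>> arm_command(
  rows=[
    [0,0,0,0,0,0,1],
    [0,0,0,0,0,0,1],
    [0,0,0,0,0,0,1],
    [0,0,0,0,0,0,1],
    [0,0,0,0,0,0,1],
    [0,0,0,0,0,0,1],
    [0,0,-0.1,0,0,0,1],
    [0,0,-0.25,0,0,0,1],
    [0,0,-0.35,0,0,0,1],
    [0,0,-0.35,0,0,0,1],
    [0,0,-0.35,0,0,0,1],
    [0,0,-0.2,0,0,0,1],
  ],
)

```text
t: 33.85
position: [0.5929, -0.2127, 0.2964]
eef_rot: [[-0.001, 1.0, 0.006], [1.0, 0.001, -0.003], [-0.003, 0.006, -1.0]]
contact_force: [1.6, -0.4, 0.7]
finger_gap: 0.996
grip_force: 0.0
```

>>> arm_command(
  rows=[
    [-0.2,-0.1,0,0,0,0,1],
    [-0.35,-0.2,0,0,0,0,1],
    [-0.35,-0.2,0,0,0,0,1],
    [-0.35,-0.2,0,0,0,0,1],
    [-0.35,-0.2,0,0,0,0,1],
    [-0.35,-0.2,0,0,0,0,1],
    [-0.35,-0.2,0,0,0,0,1],
    [-0.35,-0.2,0,0,0,0,1],
    [-0.2,-0.1,0,0,0,0,1],
    [0,0,0,0,0,0,1],
    [0,0,0,0,0,0,1],
  ],
)

```text
t: 34.77
position: [0.4316, -0.4982, 0.2912]
eef_rot: [[0.001, 1.0, 0.0], [1.0, -0.001, -0.0], [-0.0, 0.0, -1.0]]
contact_force: [0.0, 0.3, -0.8]
finger_gap: 0.999
grip_force: 0.0
```

Run:
```python
from h import *
t=optics.snapshot("top"); c=optics.snapshot("scene")
a=cv2.resize(t["frame"][130:280,200:480],(700,375),interpolation=cv2.INTER_CUBIC)
b=cv2.resize(c["frame"][155:265,230:430],(400,220),interpolation=cv2.INTER_CUBIC); b=np.pad(b,((0,0),(0,300),(0,0)))
cv2.imwrite("pics/end.png",np.vstack([a,b]))
T=np.radians(13.6)
# expected top-centre pixels of objects standing at pocket centres
for n,p in [("wide",(.6139,.1134,.106)),("spice",(.592,-.1475,.108)),("drop",(.592,-.2125,.114)),("knobL",(.592,-.0745,.08)),("knobS",(.5944,.194,.08))]:
    q=proj(t,p)[0]; print(n,((q-[200,130])*2.5).round(), "scene crop",((proj(c,p)[0]-[230,155])*2+[0,375]).round())
print(read_state()["t"])
```

```text
wide [202. 165.] scene crop [ 99. 462.]
spice [445. 188.] scene crop [238. 410.]
drop [507. 188.] scene crop [266. 394.]
knobL [375. 191.] scene crop [203. 440.]
knobS [131. 186.] scene crop [ 63. 503.]
34.8667
```

View pics/end.png

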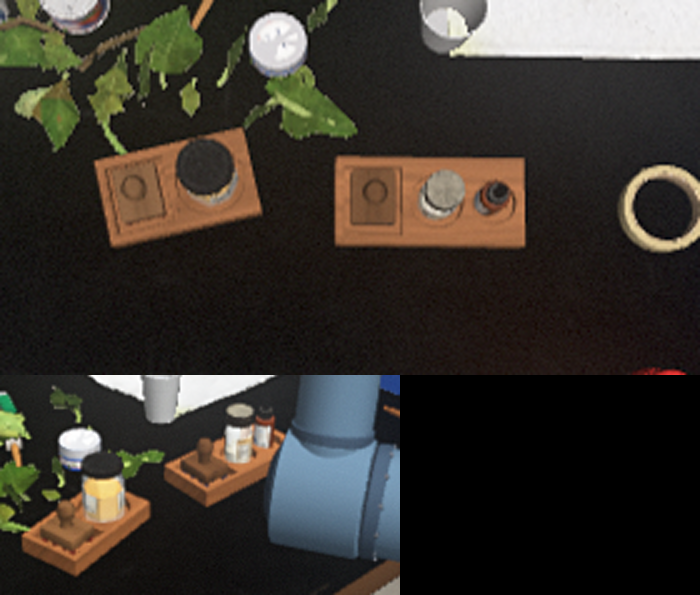

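All five things stand in their pockets; spice cap (442,188) and the knobs match the predictions. The dropper bulb is less clear near (499,188), so I'll zoom in.

Run:
```python
from h import *
t=optics.snapshot("top"); c=optics.snapshot("scene")
a=cv2.resize(t["frame"][185:235,360:420],(600,500),interpolation=cv2.INTER_CUBIC)
for z in (.012,.077,.089,.114):
    q=(proj(t,(.592,-.2125,z))[0]-[360,185]+.5)*10; cv2.drawMarker(a,tuple(int(v) for v in q),(0,255,0),0,12,1); print(z,q)
cv2.imwrite("pics/d.png",a)
```

```text
0.012 [366.97095733 263.68898672]
0.077 [406.88936378 229.59128572]
0.089 [414.74007342 222.8853279 ]
0.114 [431.61995854 208.46678451]
```

View pics/d.png

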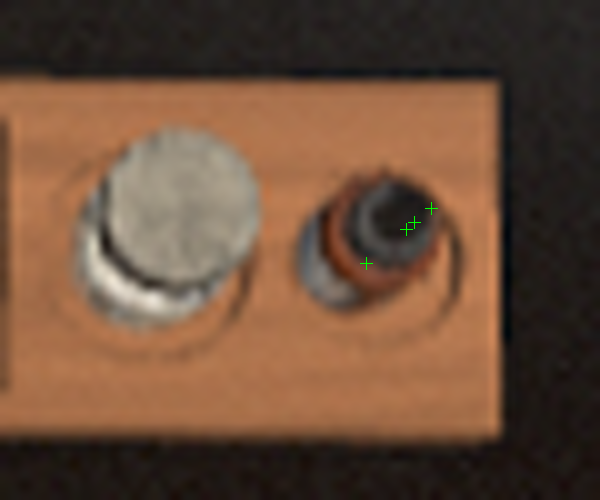

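The dropper stands upright, shoulder centre near (383,235) in this crop. It is about 6 mm off pocket centre, inside the 13 mm limit, and on the floor of the pocket.

```bash
python3 -c "
from workcell import ctrl
print(ctrl.hand_in())"
```

```text
the job is handed in; nothing more can be done
None
```

Both kits are made up and the job is handed in at about 35 s: the final pictures show all five things upright in their pockets, the dropper bottle about 6 mm off centre (limit 13 mm); the cup, pot and tape roll were never approached, and no verdict was returned.

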